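# Sort the draining rack into wash and waste

### The job

Clear the draining rack after the procedure: slide the two steel pots over the rack's open edge into the blue wash basin, and the two brown vials over the opposite edge into the yellow waste bin. Push them along the rack rather than lifting them, and leave the small white bottle with the green cap standing where it is in the middle of the rack.

Things in the scene. Friction and masses are not known exactly. Their poses are not given: they have to be found in the camera images.
- rack: fixed flat slotted metal rack; top 85 mm above the bench (origin: on the bench under its centre), 320 mm along its own x by 220 mm along its own y. The two y edges are open, a bin beside each; the x ends have 3 mm lips. Items and bottle stand on it in five lanes along its y, about 60 mm apart in its x, one to a lane, the bottle in the middle lane
- basin: blue plastic wash basin 320 mm (its own x) by 160 mm (its own y), 74 mm high, walls and floor 4 mm, open on top, fixed. Origin: centre of its underside. It stands against one of the rack's two open edges (which one varies), its near rim 11 mm below the rack's top and tucked just under that edge, so that what slides over the edge falls in
- waste: yellow plastic waste bin 320 mm (its own x) by 160 mm (its own y), 74 mm high, walls and floor 4 mm, open on top, fixed. Origin: centre of its underside. It stands against one of the rack's two open edges (which one varies), its near rim 11 mm below the rack's top and tucked just under that edge, so that what slides over the edge falls in
- dish: low round open steel dish, 26 mm high, diameter 46 mm at the foot and 52 mm at the rim, wall 3 mm, 80 g; origin: centre of its underside, z up
- cup: round open steel cup, 38 mm high, diameter 42 to 44 mm, wall 3 mm, 80 g; origin: centre of its underside, z up
- vial_a: brown vial with white cap and white label, 54 mm high, diameter 34 mm (straight for the lower 36 mm), 50 g; origin: centre of its underside, z up
- vial_b: brown vial with white cap and white label, 46 mm high, diameter 30 mm (straight for the lower 30 mm), 40 g; origin: centre of its underside, z up
- dish_mid (a point): centre of the dish, 13 mm above its underside
- cup_mid (a point): centre of the cup, 19 mm above its underside
- vial_a_mid (a point): centre of vial_a, 27 mm above its underside
- vial_b_mid (a point): centre of vial_b, 23 mm above its underside
- clamp: small steel clamp, 115 mm long, 7 mm thick, already lying in the basin; nothing to do with it. Origin: under its middle
- syringe: white plastic syringe, 110 mm long, 14 mm thick, already lying in the waste bin; nothing to do with it. Origin: under its middle
- bottle: small white bottle with a green cap, diameter 36 mm, 66 mm high, 120 g, standing in the middle of the rack; to be left alone. Origin: centre of its underside, z up

How it is judged:
At the end, for the whole second after the job is handed in: Both steel pots have their centres inside the blue basin's outline and below its rim (under 70 mm above its underside), both brown vials likewise in the yellow bin, all settled (under 0.1 m/s, a slight rolling is fine); the white bottle stands (tilt under 0.2 rad) within 30 mm of its start (x of dish_mid in the frame of basin between -0.16 and 0.16 m and y of dish_mid in the frame of basin between -0.08 and 0.08 m and z of each of dish_mid, cup_mid in the frame of basin below 0.07 m and linear speed of each of dish, cup, vial_a, vial_b below 0.1 m/s and x of cup_mid in the frame of basin between -0.16 and 0.16 m and y of cup_mid in the frame of basin between -0.08 and 0.08 m and x of vial_a_mid in the frame of waste between -0.16 and 0.16 m and y of vial_a_mid in the frame of waste between -0.08 and 0.08 m and z of each of vial_a_mid, vial_b_mid in the frame of waste below 0.07 m and x of vial_b_mid in the frame of waste between -0.16 and 0.16 m and y of vial_b_mid in the frame of waste between -0.08 and 0.08 m and angle between bottle's own z axis and vertical below 0.2 rad and distance of bottle from where it was at the start of the episode below 0.03 m); the robot touches nothing.
It fails at once if the dish is lifted off the rack (its centre rises more than about 35 mm) (z of dish_mid in the frame of rack above 0.133 m).
It fails at once if the cup is lifted off the rack (its centre rises more than about 35 mm) (z of cup_mid in the frame of rack above 0.139 m).
It fails at once if the vial_a is lifted off the rack (its centre rises more than about 35 mm) (z of vial_a_mid in the frame of rack above 0.147 m).
It fails at once if the vial_b is lifted off the rack (its centre rises more than about 35 mm) (z of vial_b_mid in the frame of rack above 0.143 m).
It fails at once if the white bottle is knocked over or pushed more than 50 mm away (angle between bottle's own z axis and vertical above 0.6 rad or distance of bottle from where it was at the start of the episode above 0.05 m).
It also fails if it takes over 56 s, if anything falls off the work surface, if the arm or the gripper's body presses on something with over 40 N, if the wrist force passes 120 N, or if a joint passes its speed limit or range.

### The arm

A 7-joint arm with a two-finger parallel gripper is mounted at the origin on the work surface. World frame = base frame: x ahead of the robot, y to its left, z up, the work surface at z = 0. Lengths are in m, angles in rad, forces in N, time in s.
With the tool pointing down it reaches from about 0.4 to 0.9 m from the base axis. Payload 5.5 kg.
Tool frame: the origin (TCP) lies midway between the tips of the shut fingers; the grasp point (between the pads) lies robot.hold_point_z behind it (robot.hold_point_z is the distance from the TCP to the grasp point, in m); z points along the fingers, y is the line along which they close (so a half turn about z gives the same grasp; the last joint's range is limited). The gripper opens to 92 mm and grips with 3 to 60 N. Pads are 19 mm wide; open, the fingers measure 130 mm over their backs; the gripper's body (75 mm by 190 mm) begins 47 mm behind the grasp point.
Start: joints at [-1.08, 0.501, -0.427, 1.55, 0.221, 1.138, -0.21], TCP at [0.147, 0.633, 0.193] pointing down, gripper open.
Joint ranges: [-2.88, 2.88], [-0.31, 2.03], [-1.54, 1.56], [0.2, 2.42], [-1.41, 4.55], [0.19, 2.02], [-2.57, 2.57]. Speed limits (rad/s): [2.57, 2.57, 3.14, 3.14, 3.14, 3.14, 3.14].

### API

Orientations are given as a unit quaternion [x, y, z, w].
In Python, from rig import robot, snapshot, sign_off gives the robot as it stands.
- The arm moves only by the tool drive_tool, never from a script. Its argument "steps" is a list of rows, each an object of numbers: "x", "y", "z": the shift along the tool's x, y, z in cm; "roll": the turn about the tool's z in rad. A call has 1 to 10 rows; each row is the pose to reach, as a shift and turn from the pose commanded when the call began, along the tool's axes at that moment; what a row does not reach only later rows make up. A row lasts 1/8 s, in which the tool goes at most 62.5 mm and 10.7 degrees, less where a joint would pass 70% of its speed; a pose out of reach is approached as far as the arm can. A call with a gripper value outside its range is refused whole. "gripper" is the finger opening in cm, from 0 to 9.18, set as the call begins (left out, the last holds). The fingers move at their own pace and stop on an object; "squeeze" is the grip in N (left out, the last holds). Time passes only in rows, so rows that repeat a pose let the fingers close. It gives the time, the measured TCP pose, the force, the opening and the grip force at its end, in the units of the state.
- robot.observe(): the state, without advancing time (a new reading comes with each control period).
- snapshot(name): name is "scene" or "top"; returns a dict with "color" (400x640x3 uint8, red, green, blue), "fx", "fy", "cx", "cy" (pixels), "world_from_camera" (4x4, takes a point from camera to world coordinates). Camera axes: x right, y down, z forward; pixel columns grow to the right and rows downward; lengths in m; the calibration is good to about 2 mm. A picture is of the moment at which its call begins. There is no depth.
- sign_off(): hands the job in; it is judged then, once.
The state is a dict: "time_s": time; "joints": joint angles; "qvel": joint speeds; "joint_efforts": joint torques, N m; "ee_pos": TCP position; "eef_rot": TCP orientation; "wrist_force": force on the tool from outside, world axes, zero at the start; "wrist_torque": the same for the moment, N m; "grip_width": finger opening in m; "gripper_force": force on a finger pad.
Only numpy, scipy, OpenCV 4.12 (cv2) and the standard library are available. Lean on these libraries where they do the work, as an engineer would, in place of code of your own. Each camera call takes 0.05 s, during which the arm holds its last target. There are 200 camera calls.

## Working session

There is one attempt and no reset: what is moved stays moved. The work goes in short steps, Python scripts to look and compute and a tool call to move; the robot and the scene stay as the last step left them, time stands still between calls to the robot, and variables do not carry over. Pictures are saved under pics/ and viewed, at most 10 in all, crops included, and the job is handed in when it is done.

Besides the shell and the picture viewer there is one more tool, called after ">>>" by a JSON object that holds its "op" and its "data", one argument or row to a line. drive_tool: Moves the arm, as the interface text tells. Its arguments: {"type":"object","properties":{"steps":{"type":"array","items":{"type":"object","properties":{"x":{"type":"number"},"y":{"type":"number"},"z":{"type":"number"},"roll":{"type":"number"}}}},"gripper":{"type":"number"},"squeeze":{"type":"number"}},"required":["steps"]}

```bash
mkdir -p pics
python3 - <<'E'
from rig import robot, snapshot
import cv2,numpy as np
np.set_printoptions(precision=4,suppress=True)
for n in("scene","top"):
    s=snapshot(n); cv2.imwrite(f"pics/{n}0.png",s["color"][:,:,::-1]); print(n,s["fx"],s["fy"],s["cx"],s["cy"]);print(s["world_from_camera"])
o=robot.observe(); print(o["time_s"],o["ee_pos"],o["eef_rot"],robot.hold_point_z,o["grip_width"])
E
```

```text
scene 432.4199044022113 432.4199044022113 317.79706342597336 192.5829632972967
[[-0.3767  0.7761 -0.5057  1.0156]
 [ 0.9262  0.3244 -0.192   0.209 ]
 [ 0.0151 -0.5407 -0.841   0.8515]
 [ 0.      0.      0.      1.    ]]
top 460.8705731286246 460.8705731286246 318.48167716162004 191.73553355681798
[[-0.0226 -0.9967  0.0784  0.5072]
 [-0.9997  0.0234  0.0103  0.0048]
 [-0.0121 -0.0781 -0.9969  0.8555]
 [ 0.      0.      0.      1.    ]]
0.1 [0.1467 0.6325 0.1922] [ 0.1136  0.9935 -0.0009 -0.0001] 0.0188 0.09175649428263284
```

View pics/top0.png

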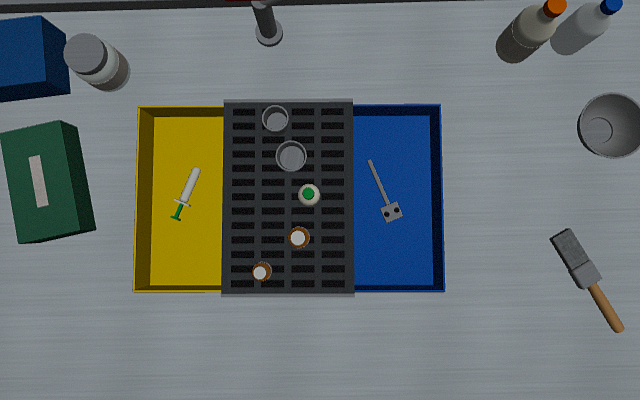

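View pics/scene0.png

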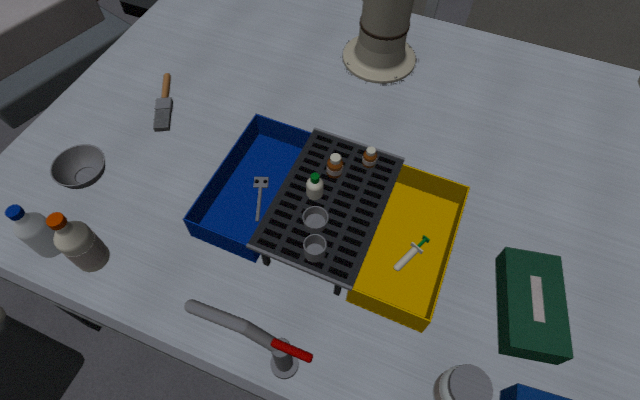

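The top view shows the yellow bin at +y (left) and the blue basin at -y (right). From far to near on the rack are the cup (275,118), dish (291,156), bottle (309,195), vial_a (299,238) and vial_b (262,271). The scene view shows the cup rim at (315,247), the dish at (315,217), the bottle cap at (315,177) and the vial caps at (335,158) and (371,150). It also shows a tap beyond the rack's far end, at about (285,360).

```bash
cat > h.py <<'E'
import cv2,numpy as np
from rig import robot, snapshot
np.set_printoptions(precision=4,suppress=True)
def ray(s,p):
    T=s["world_from_camera"]; d=T[:3,:3]@np.array([(p[0]-s["cx"])/s["fx"],(p[1]-s["cy"])/s["fy"],1.]); return T[:3,3],d/np.linalg.norm(d)
def plane(s,p,z):
    o,d=ray(s,p); return o+d*(z-o[2])/d[2]
def tri(a,p,b,q):
    A=np.zeros((3,3));v=np.zeros(3);R=[ray(a,p),ray(b,q)]
    for o,d in R: M=np.eye(3)-np.outer(d,d);A+=M;v+=M@o
    x=np.linalg.solve(A,v); return x,[np.linalg.norm(np.cross(x-o,d))*1e3 for o,d in R]
def blob(m,seed,r):
    k=np.zeros_like(m);cv2.circle(k,seed,r,255,-1);k&=m
    M=cv2.moments(k,True);return (M["m10"]/M["m00"],M["m01"]/M["m00"]) if M["m00"] else None
E
python3 - <<'E'
from h import *
S=snapshot("scene");T=snapshot("top")
def masks(s):
    h=cv2.cvtColor(s["color"],cv2.COLOR_RGB2HSV)
    return cv2.inRange(h,(0,0,150),(180,90,255)),cv2.inRange(h,(45,100,40),(85,255,255))
ws,gs=masks(S);wt,gt=masks(T)
for n,a,b,m,k in(("vial_a",(335,158),(298,238),ws,wt),("vial_b",(371,150),(261,272),ws,wt),("bottle",(315,177),(309,195),gs,gt)):
    p=blob(m,a,8);q=blob(k,b,10);print(n,p,q,p and q and tri(S,p,T,q))
g=cv2.cvtColor(T["color"],cv2.COLOR_RGB2GRAY)
for n,c,q0,z in(("cup",(275,118),(315,241),.123),("dish",(291,156),(315,214),.111)):
    x,y=c;cr=g[y-25:y+25,x-25:x+25]
    r=cv2.HoughCircles(cv2.resize(cr,None,fx=4,fy=4,interpolation=cv2.INTER_CUBIC),cv2.HOUGH_GRADIENT,1,200,param1=120,param2=15,minRadius=44,maxRadius=76)
    cc=r[0,0]/4+[x-25,y-25,0];print(n,cc,plane(T,cc,z),"2view",tri(S,q0,T,cc))
h=cv2.cvtColor(T["color"],cv2.COLOR_RGB2HSV)
for n,lo,hi in(("blue",(105,150,40),(130,255,255)),("yellow",(18,150,40),(35,255,255))):
    cs=cv2.findContours(cv2.inRange(h,lo,hi)[90:310,125:455],cv2.RETR_EXTERNAL,cv2.CHAIN_APPROX_NONE)[0]
    c=max(cs,key=cv2.contourArea)+[125,90];b=cv2.boxPoints(cv2.minAreaRect(c));print(n);[print(p,plane(T,p,.074)[:2]) for p in b]
for p in((223,101),(353,101),(355,296),(221,296)):print("rack",plane(T,p,.085)[:2])
for p in((267,163-128),):print("tap base",plane(T,p,0))
print("tap base scene",plane(S,(285,368),0))
im=np.hstack([cv2.resize(S["color"][120:280,230:430],None,fx=2,fy=2),cv2.resize(T["color"][90:250,220:420],None,fx=2,fy=2)])
cv2.imwrite("pics/c.png",im[:,:,::-1])
E
```

```text
vial_a (334.9375, 157.10416666666666) (297.3766233766234, 237.37662337662337) (array([0.4935, 0.0464, 0.1402]), [np.float64(0.0031499882544247103), np.float64(0.0031499882544465635)])
vial_b (371.0571428571429, 149.71428571428572) (259.3474576271187, 272.41525423728814) (array([0.4402, 0.1077, 0.1326]), [np.float64(0.6373758080845777), np.float64(0.6373758080845714)])
bottle (314.3658536585366, 177.0) (307.88349514563106, 193.1359223300971) (array([0.5611, 0.0284, 0.1479]), [np.float64(0.1358248773531944), np.float64(0.13582487735327065)])
cup [274.875 117.875  13.375] [0.6862 0.0802 0.123 ] 2view (array([0.6837, 0.0796, 0.1324]), [np.float64(0.45561897662168493), np.float64(0.4556189766217355)])
dish [290.875 155.875  15.675] [0.6255 0.0562 0.111 ] 2view (array([0.624 , 0.0557, 0.1203]), [np.float64(0.05745832929477627), np.float64(0.05745832929486362)])
blue
[352.3397 108.3427] [ 0.7114 -0.0487]
[438.3135 107.5392] [ 0.709  -0.1964]
[440.0001 288.    ] [ 0.4028 -0.1861]
[354.0262 288.8035] [ 0.4045 -0.0428]
yellow
[132.6001 290.9945] [0.4087 0.3291]
[135.1822 103.7887] [0.7292 0.3275]
[223.3448 105.0048] [0.7231 0.1742]
[220.7626 292.2105] [0.4036 0.1805]
rack [0.727  0.1723]
rack [ 0.7212 -0.0494]
rack [ 0.3942 -0.0434]
rack [0.3988 0.1777]
tap base [0.8779 0.1055 0.    ]
tap base scene [0.8854 0.1042 0.    ]
```

View pics/c.png

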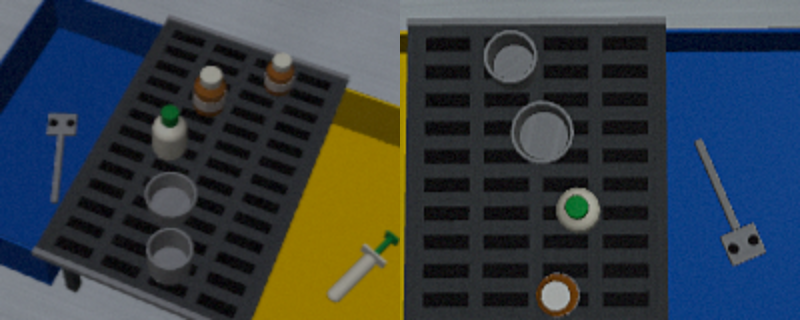

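The crop confirms the layout. The tap base is at x≈0.88, clear of the work. Lanes run along y at x≈0.440 (vial_b), 0.494 (vial_a), 0.561 (bottle), 0.624 (dish) and 0.685 (cup). I'm turning the tool so the slightly open fingers span the lane and cradle each item, and starting behind vial_b.

>>> {"op": "drive_tool", "data": {
  "steps": [
    {"x": -41.4, "y": -48.7, "roll": 1.36},
    {"x": -41.4, "y": -48.7, "roll": 1.36},
    {"x": -41.4, "y": -48.7, "roll": 1.36},
    {"x": -41.4, "y": -48.7, "roll": 1.36},
    {"x": -41.4, "y": -48.7, "roll": 1.36},
    {"x": -41.4, "y": -48.7, "roll": 1.36},
    {"x": -41.4, "y": -48.7, "roll": 1.36},
    {"x": -41.4, "y": -48.7, "roll": 1.36},
    {"x": -41.4, "y": -48.7, "roll": 1.36},
    {"x": -41.4, "y": -48.7, "roll": 1.36}
  ],
  "gripper": 1.6
}}

```text
invalid input
```

>>> {"op": "drive_tool", "data": {
  "steps": [
    {"x": -20, "y": -24, "z": 0, "roll": 0.7},
    {"x": -20, "y": -24, "z": 0, "roll": 0.7},
    {"x": -20, "y": -24, "z": 0, "roll": 0.7},
    {"x": -20, "y": -24, "z": 0, "roll": 0.7},
    {"x": -20, "y": -24, "z": 0, "roll": 0.7},
    {"x": -20, "y": -24, "z": 0, "roll": 0.7}
  ],
  "gripper": 1.6
}}

```text
time_s: 0.95
ee_pos: [0.29, 0.3493, 0.193]
eef_rot: [0.451, 0.892, -0.001, 0.001]
wrist_force: [0.1, 0.4, 0.2]
grip_width: 0.0362
gripper_force: 0.0
```

>>> {"op": "drive_tool", "data": {
  "steps": [
    {"x": -32.3, "y": -4.8, "z": 0, "roll": 0.66},
    {"x": -32.3, "y": -4.8, "z": 0, "roll": 0.66},
    {"x": -32.3, "y": -4.8, "z": 0, "roll": 0.66},
    {"x": -32.3, "y": -4.8, "z": 0, "roll": 0.66},
    {"x": -32.3, "y": -4.8, "z": 0, "roll": 0.66},
    {"x": -32.3, "y": -4.8, "z": 0, "roll": 0.66},
    {"x": -32.3, "y": -4.8, "z": 0, "roll": 0.66},
    {"x": -32.3, "y": -4.8, "z": 0, "roll": 0.66}
  ]
}}

```text
time_s: 1.95
ee_pos: [0.4419, 0.0692, 0.1929]
eef_rot: [0.712, 0.702, -0.0, -0.0]
wrist_force: [0.6, 0.2, 0.1]
grip_width: 0.0159
gripper_force: 0.0
```

>>> {"op": "drive_tool", "data": {
  "steps": [
    {"x": -1, "y": -0.2, "z": 4},
    {"x": -1, "y": -0.2, "z": 8},
    {"x": -1, "y": -0.2, "z": 9.6},
    {"x": 0, "y": -0.2, "z": 9.6},
    {"x": 1.2, "y": -0.2, "z": 9.6},
    {"x": 2.4, "y": -0.2, "z": 9.6},
    {"x": 3.6, "y": -0.2, "z": 9.6},
    {"x": 4.8, "y": -0.2, "z": 9.6},
    {"x": 6, "y": -0.2, "z": 9.6},
    {"x": 7, "y": -0.2, "z": 9.6}
  ]
}}

```text
invalid input
```

Run:
```python
from h import *
a=snapshot("scene")["color"][100:320,180:480];b=snapshot("top")["color"][90:310,120:460]
cv2.imwrite("pics/d.png",np.hstack([a,b])[:,:,::-1])
```

```text
(no output)
```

View pics/d.png

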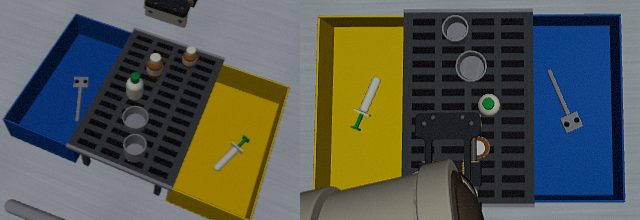

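The move was refused, so nothing moved. The pictures show the gripper hovering near the rack with every item where it was. I'm retrying with all keys given.

>>> {"op": "drive_tool", "data": {
  "steps": [
    {"x": -1, "y": -0.2, "z": 4, "roll": 0},
    {"x": -1, "y": -0.2, "z": 8, "roll": 0},
    {"x": -1, "y": -0.2, "z": 9.6, "roll": 0},
    {"x": 0, "y": -0.2, "z": 9.6, "roll": 0},
    {"x": 1.2, "y": -0.2, "z": 9.6, "roll": 0},
    {"x": 2.4, "y": -0.2, "z": 9.6, "roll": 0},
    {"x": 3.6, "y": -0.2, "z": 9.6, "roll": 0},
    {"x": 4.8, "y": -0.2, "z": 9.6, "roll": 0},
    {"x": 6, "y": -0.2, "z": 9.6, "roll": 0}
  ]
}}

```text
time_s: 3.18
ee_pos: [0.4437, 0.1281, 0.0995]
eef_rot: [0.713, 0.701, 0.002, 0.001]
wrist_force: [-1.5, 0.5, 15.4]
grip_width: 0.0158
gripper_force: 7.5
```

Run:
```python
from h import *
print(robot.observe()["wrist_force"],robot.observe()["time_s"])
a=snapshot("scene")["color"][110:260,280:480];b=snapshot("top")["color"][180:330,180:380]
cv2.imwrite("pics/e.png",cv2.resize(np.hstack([a,b])[:,:,::-1],None,fx=2,fy=2))
```

```text
[-1.501   0.5174 15.4479] 3.175
```

View pics/e.png

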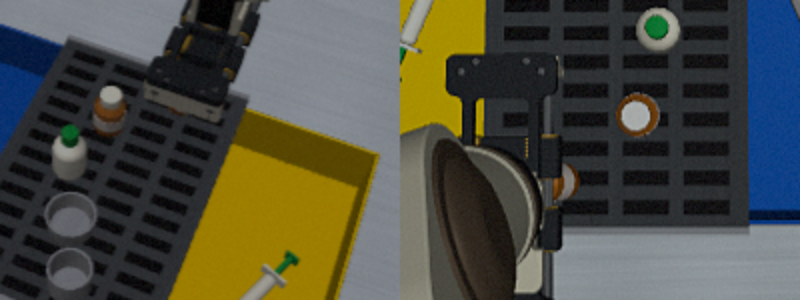

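Run:
```python
from h import *
a=snapshot("scene")["color"][120:190,330:430];b=snapshot("top")["color"][235:305,210:310]
c=cv2.imread("pics/scene0.png")[120:190,330:430,::-1];d=cv2.imread("pics/top0.png")[235:305,210:310,::-1]
im=np.vstack([np.hstack([a,b]),np.hstack([c,d])])
cv2.imwrite("pics/f.png",cv2.resize(np.clip(im.astype(float)*1.5,0,255).astype(np.uint8)[:,:,::-1],None,fx=4,fy=4,interpolation=cv2.INTER_CUBIC))
```

```text
(no output)
```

View pics/f.png

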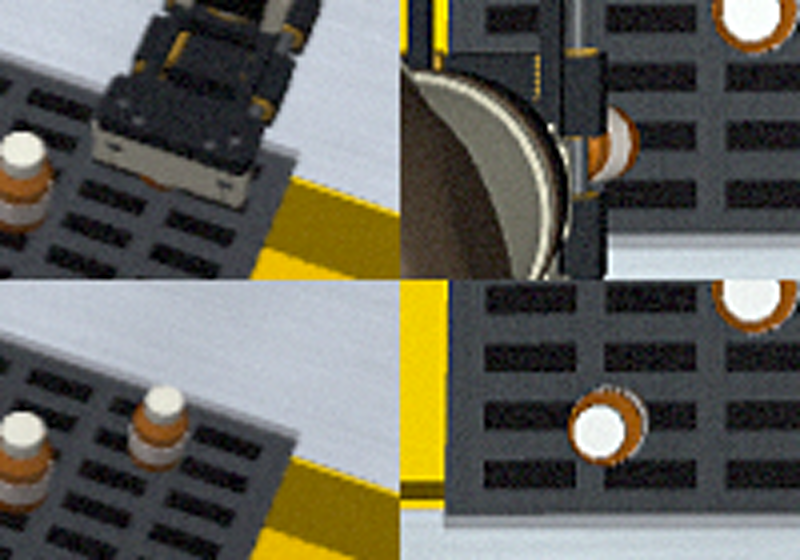

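The top crop shows vial_b tipped forward and lying along +y under the fingers, with its base at about (262,271) and its label facing up. I'll open the fingers to free it, lift, go back behind its base and push it along its axis.

>>> {"op": "drive_tool", "data": {
  "steps": [
    {"x": 0, "y": 0, "z": 0, "roll": 0},
    {"x": 0, "y": 0, "z": 0, "roll": 0},
    {"x": 0, "y": 0, "z": 0, "roll": 0},
    {"x": 0, "y": 0, "z": -1.5, "roll": 0},
    {"x": 0, "y": 0, "z": -3.5, "roll": 0},
    {"x": 0, "y": 0, "z": -6, "roll": 0},
    {"x": -5, "y": 0, "z": -7, "roll": 0},
    {"x": -9, "y": 0, "z": -7, "roll": 0},
    {"x": -9, "y": 0, "z": -7, "roll": 0}
  ],
  "gripper": 5
}}

```text
time_s: 4.5
ee_pos: [0.4404, 0.0341, 0.1682]
eef_rot: [0.715, 0.699, 0.0, 0.001]
wrist_force: [-0.2, 1.2, -0.6]
grip_width: 0.0501
gripper_force: 0.0
```

Run:
```python
from h import *
print(robot.observe()["wrist_force"],robot.observe()["time_s"])
a=snapshot("scene")["color"][110:260,280:480];b=snapshot("top")["color"][180:330,180:380]
cv2.imwrite("pics/g.png",cv2.resize(np.hstack([a,b])[:,:,::-1],None,fx=2,fy=2,interpolation=cv2.INTER_CUBIC))
```

```text
[-0.1845  1.2407 -0.6151] 4.5
```

View pics/g.png

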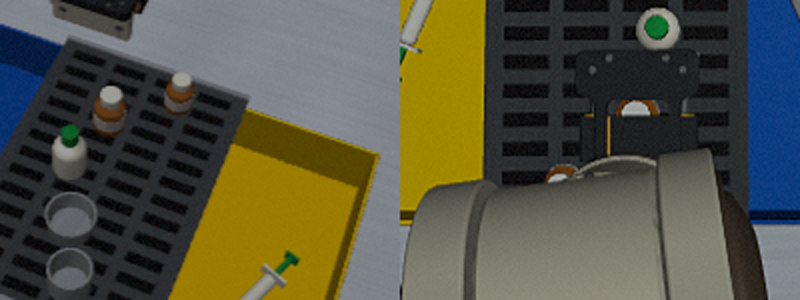

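vial_b is upright again at its old place (scene about (370,156)). The fingers probably caught its top while still coming down. This time I'll close the fingers, descend fully and check before pushing slowly.

>>> {"op": "drive_tool", "data": {
  "steps": [
    {"x": 0, "y": 0, "z": 0, "roll": 0},
    {"x": 0, "y": 0, "z": 0, "roll": 0},
    {"x": 0, "y": 0, "z": 0, "roll": 0},
    {"x": 0, "y": 0, "z": 3, "roll": 0},
    {"x": 0, "y": 0, "z": 6, "roll": 0},
    {"x": 0, "y": 0, "z": 7.4, "roll": 0},
    {"x": 0, "y": 0, "z": 7.4, "roll": 0},
    {"x": 0, "y": 0, "z": 7.4, "roll": 0}
  ],
  "gripper": 1.6
}}

```text
time_s: 5.6
ee_pos: [0.441, 0.0372, 0.0939]
eef_rot: [0.713, 0.701, 0.001, 0.0]
wrist_force: [0.4, -1.0, 0.8]
grip_width: 0.016
gripper_force: 0.0
```

>>> {"op": "drive_tool", "data": {
  "steps": [
    {"x": 1.5, "y": 0, "z": 0, "roll": 0},
    {"x": 3, "y": 0, "z": 0, "roll": 0},
    {"x": 3.8, "y": 0, "z": 0, "roll": 0},
    {"x": 4.4, "y": 0, "z": 0, "roll": 0},
    {"x": 5, "y": 0, "z": 0, "roll": 0},
    {"x": 5.6, "y": 0, "z": 0, "roll": 0},
    {"x": 6.2, "y": 0, "z": 0, "roll": 0}
  ]
}}

```text
time_s: 6.48
ee_pos: [0.4412, 0.0992, 0.0931]
eef_rot: [0.713, 0.701, -0.0, -0.0]
wrist_force: [-0.3, 0.5, 0.7]
grip_width: 0.0161
gripper_force: 0.2
```

Run:
```python
from h import *
a=snapshot("scene")["color"][110:260,280:480];b=snapshot("top")["color"][180:330,180:380]
cv2.imwrite("pics/i.png",cv2.resize(np.hstack([a,b])[:,:,::-1],None,fx=2,fy=2,interpolation=cv2.INTER_CUBIC))
```

```text
(no output)
```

View pics/i.png

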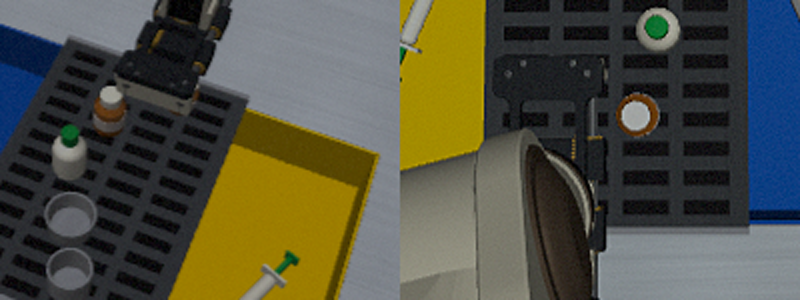

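Brown shows just ahead of the gripper at (195,97) in the crop, so vial_b has moved towards the bin and the contact force is low. I'm continuing to the edge.

>>> {"op": "drive_tool", "data": {
  "steps": [
    {"x": 0.7, "y": 0, "z": 0, "roll": 0},
    {"x": 1.4, "y": 0, "z": 0, "roll": 0},
    {"x": 2.1, "y": 0, "z": 0, "roll": 0},
    {"x": 2.8, "y": 0, "z": 0, "roll": 0},
    {"x": 3.5, "y": 0, "z": 0, "roll": 0},
    {"x": 4.2, "y": 0, "z": 0, "roll": 0},
    {"x": 4.9, "y": 0, "z": 0, "roll": 0},
    {"x": 5.6, "y": 0, "z": 0, "roll": 0},
    {"x": 6.3, "y": 0, "z": 0, "roll": 0}
  ]
}}

```text
time_s: 7.7
ee_pos: [0.4423, 0.1624, 0.0931]
eef_rot: [0.713, 0.701, -0.0, -0.0]
wrist_force: [-0.8, -0.8, 0.8]
grip_width: 0.0162
gripper_force: 0.0
```

>>> {"op": "drive_tool", "data": {
  "steps": [
    {"x": 0.7, "y": 0, "z": 0, "roll": 0},
    {"x": 1.4, "y": 0, "z": 0, "roll": 0},
    {"x": 2.1, "y": 0, "z": 0, "roll": 0},
    {"x": 2.8, "y": 0, "z": 0, "roll": 0},
    {"x": 3.3, "y": 0, "z": 0, "roll": 0},
    {"x": 3.3, "y": 0, "z": 0, "roll": 0}
  ]
}}

```text
time_s: 8.45
ee_pos: [0.4428, 0.1955, 0.0931]
eef_rot: [0.713, 0.701, 0.0, -0.0]
wrist_force: [-0.6, -0.7, -0.6]
grip_width: 0.0161
gripper_force: 0.0
```

Run:
```python
from h import *
a=snapshot("scene")["color"]; h=cv2.cvtColor(a,cv2.COLOR_RGB2HSV)
m=cv2.inRange(h,(5,150,60),(16,255,255)); n,_,st,c=cv2.connectedComponentsWithStats(m)
print([(tuple(c[i].round()),st[i,4]) for i in range(1,n) if st[i,4]>15])
```

```text
[((np.float64(376.0), np.float64(160.0)), np.int32(35)), ((np.float64(334.0), np.float64(165.0)), np.int32(91)), ((np.float64(385.0), np.float64(166.0)), np.int32(29)), ((np.float64(55.0), np.float64(220.0)), np.int32(234))]
```

>>> {"op": "drive_tool", "data": {
  "steps": [
    {"x": 0, "y": 0, "z": -4, "roll": 0},
    {"x": 0, "y": 0, "z": -9, "roll": 0},
    {"x": -5, "y": 1.4, "z": -10, "roll": 0},
    {"x": -10, "y": 2.8, "z": -10, "roll": 0},
    {"x": -15, "y": 4.2, "z": -10, "roll": 0},
    {"x": -19.5, "y": 5.4, "z": -10, "roll": 0},
    {"x": -19.5, "y": 5.4, "z": -10, "roll": 0},
    {"x": -19.5, "y": 5.4, "z": -10, "roll": 0}
  ]
}}

```text
time_s: 9.5
ee_pos: [0.4932, -0.0007, 0.1929]
eef_rot: [0.713, 0.701, -0.0, -0.0]
wrist_force: [0.3, 0.8, -0.7]
grip_width: 0.0158
gripper_force: 0.0
```

Run:
```python
from h import *
a=snapshot("scene")["color"][110:260,280:480];b=snapshot("top")["color"][180:330,130:330]
cv2.imwrite("pics/j.png",cv2.resize(np.hstack([a,b])[:,:,::-1],None,fx=2,fy=2,interpolation=cv2.INTER_CUBIC))
```

```text
(no output)
```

View pics/j.png

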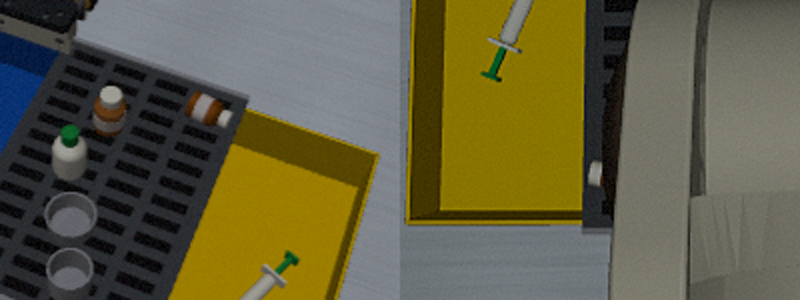

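The crop shows vial_b lying on the rack along y, its cap at (225,118) pointing towards the yellow edge. The fingers passed over it without carrying it off. I'll locate it exactly and check the fingertip height against the camera.

Run:
```python
from h import *
S=snapshot("scene");a=S["color"]; h=cv2.cvtColor(a,cv2.COLOR_RGB2HSV)
m=cv2.inRange(h,(5,150,60),(16,255,255)); n,_,st,c=cv2.connectedComponentsWithStats(m)
for i in range(1,n):
    if st[i,4]>8: print(c[i].round(1),st[i,4],plane(S,c[i],.1)[:2])
w=cv2.inRange(h,(0,0,150),(180,60,255))
for s in((392.5,169),(383,164)): p=blob(w,(int(s[0]),int(s[1])),5); print("white",p,plane(S,p,.1)[:2])
T=snapshot("top");ht=cv2.cvtColor(T["color"],cv2.COLOR_RGB2HSV);p=blob(cv2.inRange(ht,(0,0,150),(180,60,255)),(228,267),6);print("top cap",p,plane(T,p,.1)[:2])
o=robot.observe();W=np.linalg.inv(S["world_from_camera"])
for dz in(0,.02,.04):
    q=W@np.r_[np.array(o["ee_pos"])+[0,0,dz],1];print("tcp px",S["fx"]*q[0]/q[2]+S["cx"],S["fy"]*q[1]/q[2]+S["cy"])
cr=a[70:200,230:420];im=cv2.resize(cr,None,fx=4,fy=4,interpolation=cv2.INTER_CUBIC)
q=W@np.r_[o["ee_pos"],1];cv2.circle(im,(int(4*(S["fx"]*q[0]/q[2]+S["cx"]-230)),int(4*(S["fy"]*q[1]/q[2]+S["cy"]-70))),3,(255,0,0),-1)
cv2.imwrite("pics/k.png",np.clip(im.astype(float)*1.4,0,255)[:,:,::-1])
```

```text
[375.9 160.7] 34 [0.4386 0.1229]
[333.9 165.5] 90 [0.4861 0.0434]
[386.3 165.1] 49 [0.4413 0.1475]
[ 54.6 220.4] 237 [ 0.8233 -0.415 ]
white (392.07142857142856, 167.85714285714286) [0.4434 0.1611]Traceback (most recent call last):
  File "<stdin>", line 7, in <module>
  File "h.py", line 7, in plane
    o,d=ray(s,p); return o+d*(z-o[2])/d[2]
        ~~~^^^^^
  File "h.py", line 5, in ray
    T=s["world_from_camera"]; d=T[:3,:3]@np.array([(p[0]-s["cx"])/s["fx"],(p[1]-s["cy"])/s["fy"],1.]); return T[:3,3],d/np.linalg.norm(d)
                                                    ~^^^
TypeError: 'NoneType' object is not subscriptable
```

Run:
```python
from h import *
S=snapshot("scene");a=S["color"]
o=robot.observe();W=np.linalg.inv(S["world_from_camera"])
x0,y0=230,60;im=cv2.resize(a[y0:y0+140,x0:x0+190],None,fx=4,fy=4,interpolation=cv2.INTER_CUBIC)
for k,dz in enumerate((0,.02,.04,.066)):
    q=W@np.r_[np.array(o["ee_pos"])+[0,0,dz],1];u=S["fx"]*q[0]/q[2]+S["cx"];v=S["fy"]*q[1]/q[2]+S["cy"];print(dz,u,v)
    cv2.circle(im,(int(4*(u-x0)),int(4*(v-y0))),3,(255,0,60*k),-1)
cv2.imwrite("pics/k.png",np.clip(im.astype(float)*1.4,0,255)[:,:,::-1])
```

```text
0 314.6306173807198 133.65338543135834
0.02 314.722250751862 126.91525035169252
0.04 314.81762374932936 119.90212694613408
0.066 314.94758611392825 110.3455215629133[ WARN:0@0.734] global loadsave.cpp:1063 imwrite_ Unsupported depth image for selected encoder is fallbacked to CV_8U.
```

View pics/k.png

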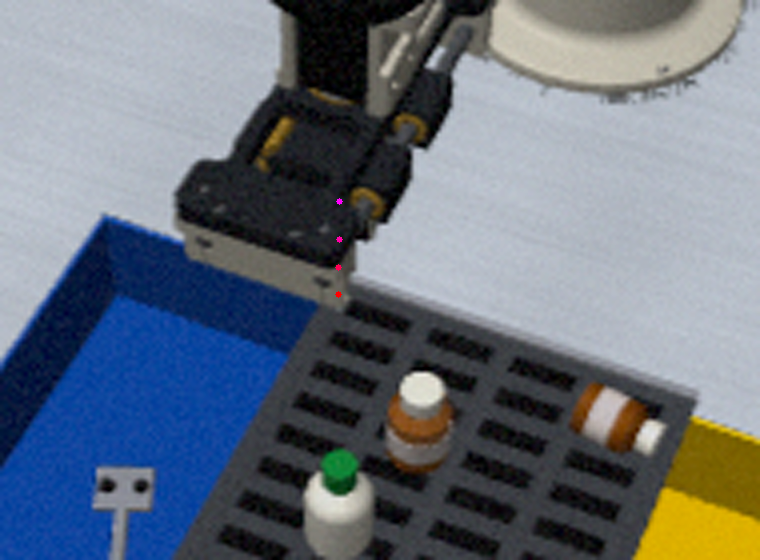

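The view shows the gripper's body end plate with corners at (185,250) and (345,305), and no fingers visible below it. vial_b lies at (610,420). I'll check that geometry numerically.

Run:
```python
from h import *
S=snapshot("scene");W=np.linalg.inv(S["world_from_camera"])
o=robot.observe();e=np.array(o["ee_pos"])
def pr(p): q=W@np.r_[p,1];return np.round([4*(S["fx"]*q[0]/q[2]+S["cx"]-230),4*(S["fy"]*q[1]/q[2]+S["cy"]-60)],0)
for u in((185,250),(345,305)):
    R=ray(S,(u[0]/4+230,u[1]/4+60))
    for y in(-.0375,.0375):
        t=(e[1]+y-R[0][1])/R[1][1];print(u,y,(R[0]+t*R[1]-e))
for dx in(.008,.018,.027,.095):
    print(dx,[pr(e+[dx,y,z]) for y in(-.01,.01) for z in(0,.03,.066)])
```

```text
(185, 250) -0.0375 [ 0.083  -0.0375  0.1014]
(185, 250) 0.0375 [0.2168 0.0375 0.2711]
(345, 305) -0.0375 [-0.1051 -0.0375 -0.14  ]
(345, 305) 0.0375 [0.0861 0.0375 0.1033]
0.008 [array([313., 300.]), array([313., 259.]), array([313., 207.]), array([351., 312.]), array([352., 271.]), array([353., 219.])]
0.018 [array([305., 314.]), array([305., 274.]), array([304., 222.]), array([343., 327.]), array([344., 286.]), array([345., 234.])]
0.027 [array([298., 327.]), array([298., 287.]), array([297., 235.]), array([336., 340.]), array([337., 300.]), array([337., 248.])]
0.095 [array([241., 431.]), array([239., 392.]), array([236., 342.]), array([281., 445.]), array([279., 406.]), array([278., 356.])]
```

The fingertips seem to sit about 20 mm above the reported TCP. That fits the low forces and the fingers passing over the lying vial. I'll probe the rack top gently in an empty spot.

>>> {"op": "drive_tool", "data": {
  "steps": [
    {"x": 0, "y": -4.3, "z": 0, "roll": 0},
    {"x": 0, "y": -5.3, "z": 4, "roll": 0},
    {"x": 0, "y": -5.3, "z": 8, "roll": 0},
    {"x": 0, "y": -5.3, "z": 9.8, "roll": 0},
    {"x": 0, "y": -5.3, "z": 10.3, "roll": 0},
    {"x": 0, "y": -5.3, "z": 10.8, "roll": 0},
    {"x": 0, "y": -5.3, "z": 10.8, "roll": 0}
  ]
}}

```text
time_s: 10.62
ee_pos: [0.441, 0.0002, 0.0855]
eef_rot: [0.713, 0.701, 0.0, 0.0]
wrist_force: [0.2, -0.9, 0.4]
grip_width: 0.0162
gripper_force: 0.0
```

>>> {"op": "drive_tool", "data": {
  "steps": [
    {"x": 0, "y": 0, "z": 0.4, "roll": 0},
    {"x": 0, "y": 0, "z": 0.4, "roll": 0}
  ]
}}

```text
time_s: 10.88
ee_pos: [0.4406, 0.0, 0.0812]
eef_rot: [0.713, 0.701, 0.0, 0.0]
wrist_force: [0.0, 0.3, 0.5]
grip_width: 0.0161
gripper_force: 0.0
```

>>> {"op": "drive_tool", "data": {
  "steps": [
    {"x": 0, "y": 0, "z": 0.4, "roll": 0},
    {"x": 0, "y": 0, "z": 0.4, "roll": 0}
  ]
}}

```text
time_s: 11.12
ee_pos: [0.4403, -0.0, 0.0769]
eef_rot: [0.713, 0.701, -0.0, -0.0]
wrist_force: [-0.6, 0.3, 0.1]
grip_width: 0.0162
gripper_force: 0.0
```

>>> {"op": "drive_tool", "data": {
  "steps": [
    {"x": 0, "y": 0, "z": 0.4, "roll": 0},
    {"x": 0, "y": 0, "z": 0.4, "roll": 0}
  ]
}}

```text
time_s: 11.38
ee_pos: [0.4402, -0.0, 0.0728]
eef_rot: [0.713, 0.701, -0.0, -0.0]
wrist_force: [-0.2, -0.3, 0.2]
grip_width: 0.016
gripper_force: 0.0
```

>>> {"op": "drive_tool", "data": {
  "steps": [
    {"x": 0, "y": 0, "z": 0.3, "roll": 0},
    {"x": 0, "y": 0, "z": 0.3, "roll": 0}
  ]
}}

```text
time_s: 11.62
ee_pos: [0.4403, -0.0, 0.0699]
eef_rot: [0.713, 0.701, -0.0, -0.0]
wrist_force: [-0.0, 0.2, -1.0]
grip_width: 0.0159
gripper_force: 0.0
```

>>> {"op": "drive_tool", "data": {
  "steps": [
    {"x": 0, "y": 0, "z": 0.3, "roll": 0},
    {"x": 0, "y": 0, "z": 0.3, "roll": 0}
  ]
}}

```text
time_s: 11.88
ee_pos: [0.4403, 0.0, 0.0669]
eef_rot: [0.713, 0.701, -0.0, -0.0]
wrist_force: [0.2, 0.0, 0.2]
grip_width: 0.0156
gripper_force: 0.0
```

>>> {"op": "drive_tool", "data": {
  "steps": [
    {"x": 0, "y": 0, "z": 0.3, "roll": 0},
    {"x": 0, "y": 0, "z": 0.3, "roll": 0}
  ]
}}

```text
time_s: 12.12
ee_pos: [0.4403, -0.0, 0.0639]
eef_rot: [0.713, 0.701, -0.0, -0.0]
wrist_force: [-0.2, 0.5, 0.0]
grip_width: 0.016
gripper_force: 0.0
```

>>> {"op": "drive_tool", "data": {
  "steps": [
    {"x": 0, "y": 0, "z": 0.3, "roll": 0},
    {"x": 0, "y": 0, "z": 0.3, "roll": 0}
  ]
}}

```text
time_s: 12.38
ee_pos: [0.4403, 0.0, 0.0609]
eef_rot: [0.713, 0.701, -0.0, -0.0]
wrist_force: [0.8, 0.2, 0.7]
grip_width: 0.0159
gripper_force: 0.0
```

>>> {"op": "drive_tool", "data": {
  "steps": [
    {"x": 0, "y": 0, "z": 0.3, "roll": 0},
    {"x": 0, "y": 0, "z": 0.3, "roll": 0}
  ]
}}

```text
time_s: 12.62
ee_pos: [0.4403, 0.0, 0.0579]
eef_rot: [0.713, 0.701, -0.0, -0.0]
wrist_force: [-0.4, 0.1, 0.0]
grip_width: 0.016
gripper_force: 0.0
```

>>> {"op": "drive_tool", "data": {
  "steps": [
    {"x": 0, "y": 0, "z": 0.3, "roll": 0},
    {"x": 0, "y": 0, "z": 0.3, "roll": 0}
  ]
}}

```text
time_s: 12.88
ee_pos: [0.4403, 0.0, 0.0549]
eef_rot: [0.713, 0.701, -0.0, -0.0]
wrist_force: [0.2, 0.4, -0.2]
grip_width: 0.016
gripper_force: 0.0
```

>>> {"op": "drive_tool", "data": {
  "steps": [
    {"x": 0.3, "y": 0, "z": 0, "roll": 0},
    {"x": 0.5, "y": 0, "z": 0, "roll": 0},
    {"x": 0.5, "y": 0, "z": 0, "roll": 0}
  ]
}}

```text
time_s: 13.25
ee_pos: [0.4407, 0.0053, 0.0552]
eef_rot: [0.713, 0.701, 0.0, -0.0]
wrist_force: [-0.5, 0.3, -0.6]
grip_width: 0.016
gripper_force: 0.0
```

Run:
```python
from h import *
S=snapshot("scene");W=np.linalg.inv(S["world_from_camera"]);e=np.array(robot.observe()["ee_pos"])
cv2.imwrite("pics/m.png",S["color"][:,:,::-1])
def pr(p): q=W@np.r_[p,1];return np.round([S["fx"]*q[0]/q[2]+S["cx"],S["fy"]*q[1]/q[2]+S["cy"]],0)
print(pr(e),pr([e[0],e[1],.085]),pr([e[0]+.02,e[1],.085]))
h=cv2.cvtColor(S["color"],cv2.COLOR_RGB2HSV)
# coarse value/hue print of the area around the finger tips
print(S["color"][136:172:2,296:344:4].max(2))
print("bg");print(cv2.imread("pics/scene0.png")[136:172:2,296:344:4].max(2))
```

```text
[325. 157.] [325. 149.] [322. 156.]
[[ 27  25  26  31  20   5  13  10  29  29  30  27]
 [ 24  24  27  28  27  21  19  23  15  16  14  60]
 [ 27  34  24  30  23  26  23  24  17  66  15  47]
 [ 30  19  30  29  29  27  28  24  22  38  13  34]
 [ 17  41  23  28  30  25  32  33  24  35  15  14]
 [ 22  20  27  24  36  24  27  28  28  43  46  18]
 [ 77  38  15  19  31  29  21  60  24  46  49  46]
 [ 72  69  71   8  15  28  32  28  20  46  28  46]
 [ 73  78  73  74  38  13  24  32  29  30  15  15]
 [113  73  75  75  75  61  16  16  43 150 156  38]
 [116  48  54  74  75  75  75  45  49 156 156 111]
 [ 93  46  27  48  72  76  77  68  52 157 155 138]
 [ 55  47  13  13  23  67  77  77  63 144 155  67]
 [ 47  50  40  20  14  17  46  74  92  90  82  74]
 [ 46  47  47  46  17  17  40  51  89  81  81  81]
 [ 49  24  49  48  45  24  44  35  66  93  92  87]
 [ 46  15  16  40  50  52  51  16  82  73  86  54]
 [ 46  26  18  11  20  46  47  47  86  65  59  61]]
bg
[[ 62  61  62  59  41  41  21  43  50  47  91 108]
 [ 60  62  59  58  44  22  11  11  34  43  46  65]
 [ 61  59  60  43  45  45  36   9  11  25  44  45]
 [ 60  61  62  44  45  49  45  41  17  37  46  32]
 [ 60  63  56  50  34  12  34  48  45  48  36  12]
 [ 78  60  44  42  30   7  16  23  48  48  49  20]
 [107 100  48  47  47  44  15  12  23  46  43  46]
 [111 109  47  37  43  51  48  26  42  47  19  48]
 [109  72  45  24  12  26  45  49  43  29  12  19]
 [110  46  43  37  15  17  16  43  41 144 149  40]
 [110  46  46  47  45  13  13  31  49 154 152 111]
 [ 94  47  28  45  44  46  23  47  45 152 150 132]
 [ 53  40   9   8  26  42  45  44  77 143 153  60]
 [ 47  46  39   5  17  19  43  47  93  88  83  72]
 [ 48  46  45  42  18  15  36  46  92  80  76  79]
 [ 42  24  45  44  48  23  45  42  66  94  91  84]
 [ 48  12  19  31  45  48  45  18  82  74  82  53]
 [ 43  29  18  14  21  49  44  42  84  65  60  63]]
```

There is still no contact, so the true tips sit about 33 mm above the reported TCP. The body plate position gives the same offset. I'll probe on until they touch.

>>> {"op": "drive_tool", "data": {
  "steps": [
    {"x": 0.5, "y": 0, "z": 0.3, "roll": 0},
    {"x": 0.5, "y": 0, "z": 0.3, "roll": 0}
  ]
}}

```text
time_s: 13.55
ee_pos: [0.4405, 0.0105, 0.0519]
eef_rot: [0.713, 0.701, -0.0, -0.0]
wrist_force: [-0.1, -0.3, -0.3]
grip_width: 0.0158
gripper_force: 0.0
```

>>> {"op": "drive_tool", "data": {
  "steps": [
    {"x": 0, "y": 0, "z": 0.3, "roll": 0},
    {"x": 0, "y": 0, "z": 0.3, "roll": 0}
  ]
}}

```text
time_s: 13.8
ee_pos: [0.4407, 0.0105, 0.0515]
eef_rot: [0.713, 0.701, 0.0, -0.001]
wrist_force: [-10.2, 1.1, 33.8]
grip_width: 0.016
gripper_force: 17.1
```

>>> {"op": "drive_tool", "data": {
  "steps": [
    {"x": 0, "y": 0, "z": 0.3, "roll": 0},
    {"x": 0, "y": 0, "z": 0.3, "roll": 0}
  ]
}}

```text
time_s: 14.05
ee_pos: [0.4407, 0.0105, 0.0512]
eef_rot: [0.713, 0.701, 0.001, -0.001]
wrist_force: [-22.0, -0.2, 71.3]
grip_width: 0.016
gripper_force: 35.8
```

Run:
```python
from h import *
from scipy.optimize import least_squares
S=snapshot("scene");W=np.linalg.inv(S["world_from_camera"]);e=np.array([.4932,-.0007,.1929])
def pr(p): q=W@np.r_[p,1];return np.array([S["fx"]*q[0]/q[2]+S["cx"],S["fy"]*q[1]/q[2]+S["cy"]])
obs=[((185/4+230,250/4+60),-.0375),((345/4+230,305/4+60),.0375)]
r=least_squares(lambda o:np.r_[tuple(pr(e+o+[.095,y,.066])-u for u,y in obs)],[0,0,.03]);print(r.x,r.fun)
```

```text
[-0.0161 -0.0016  0.0292] [-0.1207  0.3733  0.1184 -0.3661]
```

Contact at a reported z of 0.0517, so the real tips are 33 mm above the reading. I'm raising the tips to about 10 mm over the rack and pushing the lying vial_b along its axis.

>>> {"op": "drive_tool", "data": {
  "steps": [
    {"x": 0, "y": 0, "z": -1.2, "roll": 0},
    {"x": 0, "y": 0, "z": -1.6, "roll": 0},
    {"x": 1.5, "y": 0, "z": -1.6, "roll": 0},
    {"x": 3, "y": 0, "z": -1.6, "roll": 0},
    {"x": 4.5, "y": 0, "z": -1.6, "roll": 0},
    {"x": 6, "y": 0, "z": -1.6, "roll": 0},
    {"x": 7.5, "y": 0, "z": -1.6, "roll": 0},
    {"x": 8.5, "y": 0, "z": -1.6, "roll": 0},
    {"x": 9.3, "y": 0, "z": -1.6, "roll": 0}
  ]
}}

```text
time_s: 15.22
ee_pos: [0.4423, 0.1036, 0.0621]
eef_rot: [0.713, 0.701, -0.0, -0.0]
wrist_force: [-0.4, -0.3, 0.4]
grip_width: 0.0161
gripper_force: 0.0
```

>>> {"op": "drive_tool", "data": {
  "steps": [
    {"x": 0.7, "y": 0, "z": 0, "roll": 0},
    {"x": 1.4, "y": 0, "z": 0, "roll": 0},
    {"x": 2.1, "y": 0, "z": 0, "roll": 0},
    {"x": 2.8, "y": 0, "z": 0, "roll": 0},
    {"x": 3.5, "y": 0, "z": 0, "roll": 0},
    {"x": 4.2, "y": 0, "z": 0, "roll": 0},
    {"x": 4.9, "y": 0, "z": 0, "roll": 0},
    {"x": 5.6, "y": 0, "z": 0, "roll": 0},
    {"x": 6.3, "y": 0, "z": 0, "roll": 0}
  ]
}}

```text
time_s: 16.35
ee_pos: [0.4433, 0.1665, 0.0621]
eef_rot: [0.713, 0.701, 0.0, -0.0]
wrist_force: [-1.1, -0.1, -0.4]
grip_width: 0.0154
gripper_force: 0.0
```

>>> {"op": "drive_tool", "data": {
  "steps": [
    {"x": 0.8, "y": 0, "z": 0, "roll": 0},
    {"x": 1.6, "y": 0, "z": 0, "roll": 0},
    {"x": 2.2, "y": 0, "z": 0, "roll": 0},
    {"x": 2.2, "y": 0, "z": 0, "roll": 0}
  ]
}}

```text
time_s: 16.85
ee_pos: [0.4437, 0.1886, 0.0621]
eef_rot: [0.713, 0.701, 0.0, -0.0]
wrist_force: [0.4, -0.2, 0.1]
grip_width: 0.016
gripper_force: 0.0
```

```bash
cat >> h.py <<'E'
def brown():
    for n,lim in(("scene",(250,480)),("top",(120,360))):
        S=snapshot(n);h=cv2.cvtColor(S["color"],cv2.COLOR_RGB2HSV)
        m=cv2.inRange(h,(5,150,60),(16,255,255));k,_,st,c=cv2.connectedComponentsWithStats(m)
        for i in range(1,k):
            if st[i,4]>8 and lim[0]<c[i,0]<lim[1] and c[i,1]>90: print(n,c[i].round(1),st[i,4],"z.1:",plane(S,c[i],.1)[:2],"z.02:",plane(S,c[i],.02)[:2])
E
python3 -c "from h import *;brown()"
```

```text
scene [333.7 165.4] 91 z.1: [0.486  0.0429] z.02: [0.4296 0.0252]
top [298.9 236.4] 132 z.1: [0.4942 0.0463] z.02: [0.4928 0.0506]
```

vial_b is off the rack. Next is vial_a.

>>> {"op": "drive_tool", "data": {
  "steps": [
    {"x": 0, "y": 0, "z": -5, "roll": 0},
    {"x": 0, "y": 0, "z": -10, "roll": 0},
    {"x": -5, "y": 1.4, "z": -10, "roll": 0},
    {"x": -10, "y": 2.8, "z": -10, "roll": 0},
    {"x": -15, "y": 4.2, "z": -10, "roll": 0},
    {"x": -19.5, "y": 5.3, "z": -10, "roll": 0},
    {"x": -19.5, "y": 5.3, "z": -10, "roll": 0},
    {"x": -19.5, "y": 5.3, "z": -10, "roll": 0}
  ]
}}

```text
time_s: 17.95
ee_pos: [0.493, -0.0077, 0.162]
eef_rot: [0.713, 0.701, -0.0, -0.0]
wrist_force: [0.5, 0.1, 0.2]
grip_width: 0.0157
gripper_force: 0.0
```

```bash
python3 -c "from h import *;brown()"
```

```text
scene [333.9 165.4] 86 z.1: [0.4858 0.0432] z.02: [0.4294 0.0255]
scene [417.8 195.5] 11 z.1: [0.4905 0.2308] z.02: [0.4346 0.2331]
scene [414.9 199.7] 13 z.1: [0.5029 0.228 ] z.02: [0.4483 0.23  ]
top [184.9 267.5] 42 z.1: [0.4479 0.2331] z.02: [0.4416 0.2573]
top [198.7 266.4] 80 z.1: [0.4492 0.2104] z.02: [0.4431 0.2322]
```

>>> {"op": "drive_tool", "data": {
  "steps": [
    {"x": 0, "y": 0, "z": 4, "roll": 0},
    {"x": 0, "y": 0, "z": 8, "roll": 0},
    {"x": 0, "y": 0, "z": 10, "roll": 0},
    {"x": 0, "y": 0, "z": 10, "roll": 0},
    {"x": 0.7, "y": 0, "z": 10, "roll": 0},
    {"x": 1.4, "y": 0, "z": 10, "roll": 0},
    {"x": 2.1, "y": 0, "z": 10, "roll": 0},
    {"x": 2.8, "y": 0, "z": 10, "roll": 0},
    {"x": 3.5, "y": 0, "z": 10, "roll": 0}
  ]
}}

```text
time_s: 19.18
ee_pos: [0.4941, 0.0276, 0.0623]
eef_rot: [0.713, 0.701, 0.0, 0.0]
wrist_force: [-0.7, -0.6, 0.0]
grip_width: 0.0158
gripper_force: 0.2
```

```bash
python3 -c "from h import *;brown()"
```

```text
scene [338.1 167.6] 70 z.1: [0.4878 0.0536] z.02: [0.4316 0.0371]
scene [417.6 197.9] 14 z.1: [0.4966 0.2319] z.02: [0.4413 0.2343]
top [185.  268.1] 42 z.1: [0.447  0.2329] z.02: [0.4406 0.257 ]
top [198.6 266.5] 74 z.1: [0.4491 0.2107] z.02: [0.4429 0.2325]
```

vial_b is in the bin, and vial_a is sliding upright. I'm continuing.

>>> {"op": "drive_tool", "data": {
  "steps": [
    {"x": 0.8, "y": 0, "z": 0, "roll": 0},
    {"x": 1.6, "y": 0, "z": 0, "roll": 0},
    {"x": 2.4, "y": 0, "z": 0, "roll": 0},
    {"x": 3.2, "y": 0, "z": 0, "roll": 0},
    {"x": 4, "y": 0, "z": 0, "roll": 0},
    {"x": 4.8, "y": 0, "z": 0, "roll": 0},
    {"x": 5.6, "y": 0, "z": 0, "roll": 0},
    {"x": 6.4, "y": 0, "z": 0, "roll": 0},
    {"x": 7.2, "y": 0, "z": 0, "roll": 0}
  ]
}}

```text
time_s: 20.4
ee_pos: [0.4952, 0.0996, 0.0621]
eef_rot: [0.713, 0.701, -0.0, -0.0]
wrist_force: [0.4, 0.1, 0.6]
grip_width: 0.0157
gripper_force: 0.2
```

>>> {"op": "drive_tool", "data": {
  "steps": [
    {"x": 0.8, "y": 0, "z": 0, "roll": 0},
    {"x": 1.6, "y": 0, "z": 0, "roll": 0},
    {"x": 2.4, "y": 0, "z": 0, "roll": 0},
    {"x": 3.2, "y": 0, "z": 0, "roll": 0},
    {"x": 4, "y": 0, "z": 0, "roll": 0},
    {"x": 4.8, "y": 0, "z": 0, "roll": 0},
    {"x": 5.6, "y": 0, "z": 0, "roll": 0},
    {"x": 6.4, "y": 0, "z": 0, "roll": 0},
    {"x": 7.2, "y": 0, "z": 0, "roll": 0}
  ]
}}

```text
time_s: 21.52
ee_pos: [0.4963, 0.1718, 0.0621]
eef_rot: [0.713, 0.701, 0.0, -0.0]
wrist_force: [0.1, -0.4, 0.4]
grip_width: 0.0162
gripper_force: 0.0
```

>>> {"op": "drive_tool", "data": {
  "steps": [
    {"x": 0.8, "y": 0, "z": 0, "roll": 0},
    {"x": 1.6, "y": 0, "z": 0, "roll": 0},
    {"x": 2.0, "y": 0, "z": 0, "roll": 0},
    {"x": 2.0, "y": 0, "z": 0, "roll": 0}
  ]
}}

```text
time_s: 22.02
ee_pos: [0.4967, 0.1914, 0.0621]
eef_rot: [0.713, 0.701, -0.0, -0.0]
wrist_force: [0.5, 0.8, 0.7]
grip_width: 0.0157
gripper_force: 0.0
```

```bash
python3 -c "from h import *;brown()"
```

```text
scene [417.2 198.6] 19 z.1: [0.4985 0.2316] z.02: [0.4435 0.234 ]
scene [400.3 214.1] 9 z.1: [0.5474 0.2098] z.02: [0.4975 0.2099]
```

Both vials are in the yellow bin. Next is the cup, pushed from its +y side.

>>> {"op": "drive_tool", "data": {
  "steps": [
    {"x": 0, "y": 0, "z": -5, "roll": 0},
    {"x": 0, "y": 0, "z": -10, "roll": 0},
    {"x": -1.5, "y": 5, "z": -10, "roll": 0},
    {"x": -3, "y": 10, "z": -10, "roll": 0},
    {"x": -4.5, "y": 15, "z": -10, "roll": 0},
    {"x": -5.4, "y": 19.2, "z": -10, "roll": 0},
    {"x": -5.4, "y": 19.2, "z": -10, "roll": 0},
    {"x": -5.4, "y": 19.2, "z": -10, "roll": 0}
  ]
}}

```text
time_s: 23.12
ee_pos: [0.6868, 0.1337, 0.1614]
eef_rot: [0.713, 0.701, -0.001, -0.001]
wrist_force: [-0.4, 0.1, 0.2]
grip_width: 0.0161
gripper_force: 0.0
```

```bash
cat >> h.py <<'E'
def pots():
    S=snapshot("scene");T=snapshot("top");g=cv2.cvtColor(T["color"],cv2.COLOR_RGB2GRAY)[95:295,225:440]
    r=cv2.HoughCircles(cv2.resize(g,None,fx=4,fy=4,interpolation=cv2.INTER_CUBIC),cv2.HOUGH_GRADIENT,1,80,param1=120,param2=32,minRadius=44,maxRadius=70)
    if r is not None:
        for c in r[0][:6]: p=c/4+[225,95,0];print("circ",p.round(1),plane(T,p,.115)[:2])
    h=cv2.cvtColor(T["color"],cv2.COLOR_RGB2HSV);p=blob(cv2.inRange(h,(45,100,40),(85,255,255)),(309,195),12);print("bottle",p and plane(T,p,.148)[:2])
    h=cv2.cvtColor(S["color"],cv2.COLOR_RGB2HSV);p=blob(cv2.inRange(h,(45,100,40),(85,255,255)),(315,177),10);print("bottle",p and plane(S,p,.148)[:2])
E
python3 -c "from h import *;brown();pots()"
```

```text
scene [417.2 199.8] 12 z.1: [0.5014 0.2323] z.02: [0.4467 0.2348]
scene [390.3 205. ] 10 z.1: [0.5346 0.1849] z.02: [0.4834 0.1823]
scene [401.1 209.5] 13 z.1: [0.5363 0.2081] z.02: [0.4853 0.2081]
scene [402.  216.5] 10 z.1: [0.5514 0.2144] z.02: [0.502 0.215]
top [211.3 231.1] 17 z.1: [0.5061 0.1896] z.02: [0.506  0.2092]
top [205.6 235.7] 9 z.1: [0.4988 0.1991] z.02: [0.4979 0.2197]
top [210.6 243.1] 9 z.1: [0.4865 0.1909] z.02: [0.4843 0.2106]
top [196.9 266.2] 51 z.1: [0.4496 0.2135] z.02: [0.4435 0.2356]
top [202.2 266.1] 18 z.1: [0.4497 0.2048] z.02: [0.4436 0.226 ]
top [185.2 268.2] 37 z.1: [0.4467 0.2326] z.02: [0.4403 0.2567]
circ [290.4 156.4  14.9] [0.624  0.0568]
circ [275.4 117.9  13. ] [0.6881 0.0802]
bottle [0.561  0.0285]
bottle [0.5611 0.0286]
```

>>> {"op": "drive_tool", "data": {
  "steps": [
    {"x": 0, "y": 0, "z": 4, "roll": 0},
    {"x": 0, "y": 0, "z": 8, "roll": 0},
    {"x": 0, "y": 0, "z": 10, "roll": 0},
    {"x": 0, "y": 0, "z": 10, "roll": 0},
    {"x": -0.8, "y": 0, "z": 10, "roll": 0},
    {"x": -1.6, "y": 0, "z": 10, "roll": 0},
    {"x": -2.4, "y": 0, "z": 10, "roll": 0},
    {"x": -3.2, "y": 0, "z": 10, "roll": 0},
    {"x": -4, "y": 0, "z": 10, "roll": 0}
  ]
}}

```text
time_s: 24.45
ee_pos: [0.6873, 0.0934, 0.0624]
eef_rot: [0.713, 0.701, 0.0, 0.0]
wrist_force: [-0.0, 0.4, 1.2]
grip_width: 0.016
gripper_force: 0.4
```

```bash
python3 -c "from h import *;pots()"
```

```text
circ [291.9 156.9  14.4] [0.6232 0.0544]
bottle [0.5611 0.0285]
bottle None
```

>>> {"op": "drive_tool", "data": {
  "steps": [
    {"x": -0.8, "y": 0, "z": 0, "roll": 0},
    {"x": -1.6, "y": 0, "z": 0, "roll": 0},
    {"x": -2.4, "y": 0, "z": 0, "roll": 0},
    {"x": -3.2, "y": 0, "z": 0, "roll": 0},
    {"x": -4, "y": 0, "z": 0, "roll": 0},
    {"x": -4.8, "y": 0, "z": 0, "roll": 0},
    {"x": -5.6, "y": 0, "z": 0, "roll": 0},
    {"x": -6.4, "y": 0, "z": 0, "roll": 0},
    {"x": -7.2, "y": 0, "z": 0, "roll": 0}
  ]
}}

```text
time_s: 25.68
ee_pos: [0.6859, 0.0213, 0.0621]
eef_rot: [0.713, 0.701, 0.0, -0.0]
wrist_force: [-0.0, -0.1, -0.1]
grip_width: 0.0161
gripper_force: 0.3
```

>>> {"op": "drive_tool", "data": {
  "steps": [
    {"x": -0.8, "y": 0, "z": 0, "roll": 0},
    {"x": -1.6, "y": 0, "z": 0, "roll": 0},
    {"x": -2.4, "y": 0, "z": 0, "roll": 0},
    {"x": -3.2, "y": 0, "z": 0, "roll": 0},
    {"x": -4, "y": 0, "z": 0, "roll": 0},
    {"x": -4.8, "y": 0, "z": 0, "roll": 0},
    {"x": -5.6, "y": 0, "z": 0, "roll": 0},
    {"x": -6.4, "y": 0, "z": 0, "roll": 0},
    {"x": -7.2, "y": 0, "z": 0, "roll": 0}
  ]
}}

```text
time_s: 26.8
ee_pos: [0.6846, -0.0508, 0.062]
eef_rot: [0.713, 0.701, -0.0, -0.0]
wrist_force: [0.1, 1.0, 0.3]
grip_width: 0.0164
gripper_force: 0.0
```

>>> {"op": "drive_tool", "data": {
  "steps": [
    {"x": -0.7, "y": 0, "z": 0, "roll": 0},
    {"x": -1.4, "y": 0, "z": 0, "roll": 0},
    {"x": -1.4, "y": 0, "z": 0, "roll": 0}
  ]
}}

```text
time_s: 27.18
ee_pos: [0.6844, -0.0652, 0.0621]
eef_rot: [0.713, 0.701, -0.0, 0.0]
wrist_force: [-0.4, 0.1, -0.4]
grip_width: 0.0162
gripper_force: 0.0
```

```bash
python3 -c "from h import *;pots()"
```

```text
circ [291.1 156.1  14.1] [0.6244 0.0556]
bottle [0.563  0.0348]
bottle [0.5615 0.0287]
```

>>> {"op": "drive_tool", "data": {
  "steps": [
    {"x": 0, "y": 0, "z": -5, "roll": 0},
    {"x": 0, "y": 0, "z": -10, "roll": 0},
    {"x": 5, "y": -1.5, "z": -10, "roll": 0},
    {"x": 10, "y": -3, "z": -10, "roll": 0},
    {"x": 15, "y": -5, "z": -10, "roll": 0},
    {"x": 18.2, "y": -6.2, "z": -10, "roll": 0},
    {"x": 18.2, "y": -6.2, "z": -10, "roll": 0},
    {"x": 18.2, "y": -6.2, "z": -10, "roll": 0}
  ]
}}

```text
time_s: 28.28
ee_pos: [0.6258, 0.1183, 0.1623]
eef_rot: [0.713, 0.701, -0.0, 0.0]
wrist_force: [-0.6, -0.6, -0.7]
grip_width: 0.0159
gripper_force: 0.0
```

```bash
python3 -c "from h import *;pots()"
```

```text
circ [290.4 156.6  14.8] [0.6236 0.0568]
bottle [0.561  0.0284]
bottle [0.5613 0.0288]
```

>>> {"op": "drive_tool", "data": {
  "steps": [
    {"x": 0, "y": 0, "z": 4, "roll": 0},
    {"x": 0, "y": 0, "z": 8, "roll": 0},
    {"x": 0, "y": 0, "z": 10, "roll": 0},
    {"x": 0, "y": 0, "z": 10, "roll": 0},
    {"x": -0.8, "y": 0, "z": 10, "roll": 0},
    {"x": -1.6, "y": 0, "z": 10, "roll": 0},
    {"x": -2.4, "y": 0, "z": 10, "roll": 0},
    {"x": -3.2, "y": 0, "z": 10, "roll": 0},
    {"x": -4, "y": 0, "z": 10, "roll": 0}
  ]
}}

```text
time_s: 29.5
ee_pos: [0.6251, 0.0787, 0.0625]
eef_rot: [0.713, 0.701, 0.0, 0.0]
wrist_force: [0.7, 2.0, 0.2]
grip_width: 0.0159
gripper_force: 0.6
```

>>> {"op": "drive_tool", "data": {
  "steps": [
    {"x": -0.8, "y": 0, "z": 0, "roll": 0},
    {"x": -1.6, "y": 0, "z": 0, "roll": 0},
    {"x": -2.4, "y": 0, "z": 0, "roll": 0},
    {"x": -3.2, "y": 0, "z": 0, "roll": 0},
    {"x": -4, "y": 0, "z": 0, "roll": 0},
    {"x": -4.8, "y": 0, "z": 0, "roll": 0},
    {"x": -5.6, "y": 0, "z": 0, "roll": 0},
    {"x": -6.4, "y": 0, "z": 0, "roll": 0},
    {"x": -7.2, "y": 0, "z": 0, "roll": 0}
  ]
}}

```text
time_s: 30.62
ee_pos: [0.6236, 0.0064, 0.0621]
eef_rot: [0.713, 0.701, -0.0, -0.0]
wrist_force: [0.1, 1.1, 1.5]
grip_width: 0.0156
gripper_force: 0.6
```

>>> {"op": "drive_tool", "data": {
  "steps": [
    {"x": -0.8, "y": 0, "z": 0, "roll": 0},
    {"x": -1.6, "y": 0, "z": 0, "roll": 0},
    {"x": -2.4, "y": 0, "z": 0, "roll": 0},
    {"x": -3.2, "y": 0, "z": 0, "roll": 0},
    {"x": -4, "y": 0, "z": 0, "roll": 0},
    {"x": -4.8, "y": 0, "z": 0, "roll": 0},
    {"x": -5.6, "y": 0, "z": 0, "roll": 0},
    {"x": -6.4, "y": 0, "z": 0, "roll": 0},
    {"x": -7.2, "y": 0, "z": 0, "roll": 0}
  ]
}}

```text
time_s: 31.75
ee_pos: [0.6224, -0.0657, 0.0621]
eef_rot: [0.713, 0.701, -0.0, -0.0]
wrist_force: [0.6, -0.2, 0.4]
grip_width: 0.0161
gripper_force: 0.0
```

>>> {"op": "drive_tool", "data": {
  "steps": [
    {"x": 0, "y": 0, "z": 0, "roll": 0},
    {"x": 0, "y": 0, "z": 0, "roll": 0},
    {"x": 0, "y": 0, "z": -6, "roll": 0},
    {"x": 0, "y": 0, "z": -11, "roll": 0},
    {"x": 6, "y": 0, "z": -13, "roll": 0},
    {"x": 12, "y": 0, "z": -13, "roll": 0},
    {"x": 18, "y": 0, "z": -13, "roll": 0},
    {"x": 24, "y": 0, "z": -13, "roll": 0},
    {"x": 28, "y": 0, "z": -13, "roll": 0}
  ]
}}

```text
time_s: 32.88
ee_pos: [0.6261, 0.22, 0.192]
eef_rot: [0.711, 0.703, 0.0, -0.001]
wrist_force: [0.5, 0.3, -0.2]
grip_width: 0.0158
gripper_force: 0.0
```

Run:
```python
from h import *
brown();pots()
T=snapshot("top");h=cv2.cvtColor(T["color"],cv2.COLOR_RGB2HSV)
reg=np.zeros(h.shape[:2],np.uint8);reg[112:285,358:435]=255
m=cv2.bitwise_not(cv2.inRange(h,(100,120,20),(135,255,255)))&reg
k,_,st,c=cv2.connectedComponentsWithStats(m)
for i in range(1,k):
    if st[i,4]>20: print("in basin",st[i],c[i].round(),plane(T,c[i],.02)[:2])
h=cv2.cvtColor(snapshot("scene")["color"],cv2.COLOR_RGB2HSV)
```

```text
top [210.9 229.2] 12 z.1: [0.5091 0.1903] z.02: [0.5093 0.2099]
top [205.8 237.2] 13 z.1: [0.4964 0.1988] z.02: [0.4953 0.2193]
top [197.  266.9] 50 z.1: [0.4485 0.2132] z.02: [0.4423 0.2353]
top [185.  267.7] 39 z.1: [0.4476 0.2329] z.02: [0.4413 0.257 ]
top [202.3 266.7] 15 z.1: [0.4486 0.2045] z.02: [0.4424 0.2257]
bottle [0.561  0.0286]
bottle [0.5613 0.0288]
in basin [358 121  15  24 355] [365. 132.] [ 0.68   -0.0741]
in basin [358 153   8  29 208] [361. 167.] [ 0.6172 -0.0658]
in basin [368 159  34  64 503] [385. 200.] [ 0.5547 -0.107 ]
```

Run:
```python
from h import *
T=snapshot("top");S=snapshot("scene")
for n,s,(r0,r1,c0,c1) in(("top",T,(105,195,335,400)),("scene",S,(120,280,180,330))):
    a=cv2.imread(f"pics/{n}0.png")[:,:,::-1].astype(int);d=(abs(a-s["color"].astype(int)).max(2)>30).astype(np.uint8)[r0:r1,c0:c1]
    k,_,st,c=cv2.connectedComponentsWithStats(d)
    for i in range(1,k):
        if st[i,4]>15: print(n,st[i]+[c0,r0,0,0,0],c[i].round(1)+[c0,r0])
# where would standing dish project in scene: centre and top, low vs on-rim hypothesis
W=np.linalg.inv(S["world_from_camera"])
def pr(p): q=W@np.r_[p,1];return np.round([S["fx"]*q[0]/q[2]+S["cx"],S["fy"]*q[1]/q[2]+S["cy"]])
for p in([.617,-.063,.03],[.617,-.063,.056],[.617,-.063,.09],[.68,-.074,.03],[.617,-.046,.085]):print(p,pr(p))
```

```text
top [353 121  20  24 476] [362.5 132.4]
top [353 153  13  29 352] [359.  166.6]
top [376 184   7  11  20] [379.1 189.6]
scene [326 159   4  15  42] [328.  166.4]
scene [266 177   4  10  18] [268.2 180.9]
scene [259 201  12  21 108] [263.6 209.8]
scene [302 206  27  25 363] [314.8 218.6]
scene [239 225  17  19 202] [246.5 233.5]
scene [303 234  24  22 281] [315.7 245.5]
scene [306 257  11   5  29] [310.3 259.3]
[0.617, -0.063, 0.03] [266. 214.]
[0.617, -0.063, 0.056] [265. 208.]
[0.617, -0.063, 0.09] [263. 199.]
[0.68, -0.074, 0.03] [248. 236.]
[0.617, -0.046, 0.085] [271. 203.]
```

The scene change for the dish (rows 201–222) matches it standing low in the basin against the near wall. The cup also lies low in the basin, both vials are in the yellow bin, and the bottle hasn't moved. I'm handing in.

```bash
python3 -c "
from rig import sign_off
print(sign_off())"
```

```text
the job is handed in; nothing more can be done
None
```

I handed the job in at about 33 s: by my last camera measurements both steel pots are in the blue basin, both vials are in the yellow bin and the bottle is where it started, but the sign-off returned no verdict (vial_b was knocked over in an early push before it went in).

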